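# Aim the inspection camera and show it the heavier cartridge

## Robot

A 6-joint arm with a two-finger parallel gripper is mounted at the origin on a cart in front of the work surface, level with it; the furniture and walls round the work are solid. World frame = base frame: x ahead of the robot, y to its left, z up, the work surface at z = 0. Lengths are in m, angles in rad, forces in N, time in s.
With the tool pointing down it reaches from about 0.425 to 1.125 m from the base axis. Payload 14.9 kg.
Tool frame: the origin (TCP) lies between the finger pads, 19 mm behind the fingertips; this is the grasp point; z points along the fingers, y is the line along which they close (so a half turn about z gives the same grasp; the last joint's range is limited). The gripper opens to 91 mm and grips with 3 to 60 N. Pads are 32 mm wide; open, the fingers measure 118 mm over their backs; the gripper's body (76 mm by 178 mm) begins 60 mm behind the grasp point.
Start: joints at [-1.337, 0.379, 1.734, -0, 1.028, -0.033], TCP at [0.185, -0.675, 0.233] pointing down, gripper open.
Joint ranges: [-2.77, 2.77], [-0.74, 2.19], [0, 2.66], [-1.06, 4.2], [0.31, 2.87], [-3.08, 3.08]. Speed limits (rad/s): [1.89, 1.89, 2.39, 3.14, 3.14, 3.14].

## Interface

Orientations are given as a unit quaternion [w, x, y, z].
In Python, from cell import env gives the robot as it stands. The module is installed in compiled form; this text tells all that it offers.
- The arm moves only by the tool drive_tool, never from a script. Its argument "rows" is a list of rows, each a list of 6 numbers: the shift along the tool's x, y, z normalised to -1 to 1, where 1 is 600 mm, then the turn, a rotation vector about the tool's x, y, z normalised to -1 to 1, where 1 is 60 degrees. A call has 1 to 12 rows; each row shifts and turns the commanded pose from where the row before left it, along the tool's axes as they then stand; what a row does not reach is not made up. A row lasts 1/12 s, in which the tool goes at most 41.7 mm and 7.16 degrees, less where a joint would pass 70% of its speed; a pose out of reach is approached as far as the arm can. A call with a number of a shift or a turn outside -1 to 1 is refused whole. A call with a gripper value outside its range is refused whole. "claw" is the opening, from -1 (shut) to 1 (fully open), set as the call begins (left out, the last holds). The fingers move at their own pace and stop on an object; "newtons" is the grip in N (left out, the last holds). Time passes only in rows, so rows that do not move let the fingers close. It gives the time, the measured TCP pose, the force, the opening and the grip force at its end, in the units of the state.
- env.read_state(): the state, without advancing time (a new reading comes with each control period).
- env.read_camera(name): name is "scene" or "top"; returns a dict with "pixels" (400x640x3 uint8, red, green, blue), "fx", "fy", "cx", "cy" (pixels), "k1" (the pictures are not rectified: a ray, as slopes to the right and down, at radius r is drawn at 1 + k1 r^2 times it, then the intrinsics apply), "world_from_camera" (4x4, takes a point from camera to world coordinates). Camera axes: x right, y down, z forward; pixel columns grow to the right and rows downward; lengths in m; the calibration is good to about 2 mm. A picture is of the moment at which its call begins. There is no depth.
- env.job_done(): hands the job in; it is judged then, once.
Trained networks look in a picture, given as the dict that the camera call returned (one of the last four; its "shot" number tells which), for a name from the list of things; names that differ only in an ending like _2 or _b are one class to them, and where a whole thing is asked for, a point or a joint stands for the part that bears it (a point fixed in the world has none). Each returns a list of dicts, best first, with "conf" (0 to 1); they miss things now and then, are a little off and sometimes report something else, mostly with a low value. They report only what shows in the picture. A call takes as long as a camera call. They do not tell look-alikes from the thing itself.
- env.recognise(label, picture): "position" ([column, row] in pixels, amid what is visible of it).
- env.silhouettes(label, picture): "pixels" (400x640 bool, what is visible of it) and "position" ([column, row] in pixels, amid what is visible of it).
- env.landmark_of(label, picture): "position" ([column, row] in pixels: a listed point, or the origin of a listed thing).
The state is a dict: "clock": time; "joints": joint angles; "joint_velocities": joint speeds; "joint_torque": joint torques, N m; "ee_pos": TCP position; "ee_rot": TCP orientation; "ft_force": force on the tool from outside, world axes, zero at the start; "torque": the same for the moment, N m; "gripper_width": opening from 0.0 (shut) to 1.0 (fully open); "grasp_force": force on a finger pad.
Only numpy, scipy, OpenCV 4.12 (cv2) and the standard library are available. Lean on these libraries where they do the work, as an engineer would, in place of code of your own. Each camera call takes 0.05 s, during which the arm holds its last target. There are 200 camera calls.

## Task

Turn the round knob of the inspection camera until the pointer below the lens lines up with the mark on the small tab. Then lift the left cartridge clear of the rack and set it back in its recess, lift the right one likewise, and judge by weight which is heavier, as they look alike. Finish while still holding the heavier one, upright and still, squarely in front of the lens at lens height with its axis about 65 mm from the lens face, while the other stands in its recess in the rack; do not knock a cartridge over, move the tab or disturb the pen, tweezers and loose fitting.

Things in the scene. Friction and masses are not known exactly. Their poses are not given: they have to be found in the camera images.
- camera_station: fixed aluminium base plate (12 mm thick) of the inspection camera; origin on its underside, below the upright axis about which the camera head pans; its x axis points to the back, away from the lens side, y to the knob. A grey pedestal 40 x 40 mm, 125 mm high, with the knob on top stands 95 mm along +y of the origin
- aim_knob (a joint): turn of the black round knob, dia 32 mm (34 over its ribs), 26 mm high, upright axis, top 163 mm above the table, 12 mm of free shaft below it. Positive is anticlockwise from above; stops at -1 and +1 rad; light friction (0.05 N m), stays where it is left
- knob_grip (a point): point on the knob's axis 156 mm above the table, 7 mm below the knob's top; a good TCP height for gripping it from above the fingers may close along any horizontal direction
- camera_pan (a joint): pan angle of the camera head with lens and pointer, geared to the knob: always half the knob's angle, same direction; do not push it by hand. The head is a black box 52 x 46 x 44 mm, top 130 mm above the table
- pointer_tip (a point): tip of the thin dark pointer that turns with the camera head directly below the lens axis, 94 mm from the pan axis, 22 mm above the table
- mark_tab (a joint): angle of the mark tab about the same pan axis; the pointer is on the mark when camera_pan equals this. The tab is stiff and differs from start to start; leave it alone
- mark (a point): the black line on the near side of the small steel tab (14 x 14 mm, top 24 mm above the table) just beyond the pointer's tip, 97 mm from the pan axis; its x axis points to the pan axis, y across the line
- lens (a point): centre of the camera's round lens face (barrel dia 34 mm), 35 mm from the pan axis, 108 mm above the table; the lens looks along this frame's -x, z is up. Turns with the camera head
- rack: fixed grey plate 80 x 170 x 12 mm with two round recesses, origin at the centre of its underside
- seat_left (a point): centre of the floor of the left (+y) recess, where the origin of a seated cartridge lies, 6 mm above the table; recess dia 46 mm, 6 mm deep
- seat_right (a point): the same for the right (-y) recess, 90 mm from the left one
- cartridge_a: upright steel cartridge, one of two that look exactly alike: foot flange dia 40 x 6 mm, plain round body dia 32 mm above it, 46 mm tall overall. Origin at the centre of its underside, z up its axis. One of the two holds a hidden slug: the heavier weighs about 0.45 kg, the lighter about 0.18 kg (each may vary by a tenth). Stands in either recess of the rack at the start
- cartridge_b: upright steel cartridge, one of two that look exactly alike: foot flange dia 40 x 6 mm, plain round body dia 32 mm above it, 46 mm tall overall. Origin at the centre of its underside, z up its axis. One of the two holds a hidden slug: the heavier weighs about 0.45 kg, the lighter about 0.18 kg (each may vary by a tenth). Stands in either recess of the rack at the start
- ball_pen: loose pen 147 x 10 x 12 mm on the table, bystander
- tweezers: loose tweezers 121 x 11 x 8 mm on the table, bystander
- fitting_0: loose small tube fitting 20 x 22 x 21 mm on the table, bystander
Not all that is in view belongs to the job. What is shaped like the cartridge_a but purple is not meant.

How it is judged:
By the outcome, as a careful person would: the job done as asked, in the order asked, and still so for the second after the job is handed in, while the arm keeps its last pose, push and grip.
It also fails if it takes over 72 s, if anything falls off the work surface, if the arm or the gripper's body presses on something with over 40 N, if the wrist force passes 120 N, or if a joint passes its speed limit or range.

## Working session

There is one attempt and no reset: what is moved stays moved. The work goes in short steps, Python scripts to look and compute and a tool call to move; the robot and the scene stay as the last step left them, time stands still between calls to the robot, and variables do not carry over. Pictures are saved under pics/ and viewed, at most 10 in all, crops included, and the job is handed in when it is done.

Besides the shell and the picture viewer there is one more tool, called after "Emit:" as name(argument=value, ...) on one line, values as JSON. drive_tool: Moves the arm, as the interface text tells. Scaled input: -1 to 1 covers 600 mm each way for a shift and 60 degrees each way for a turn. Its arguments: {"type":"object","properties":{"rows":{"type":"array"},"claw":{"type":"number"},"newtons":{"type":"number"}},"required":["rows"]}

```bash
mkdir -p pics; cat > h.py <<'E'
import numpy as np, cv2
from cell import env
def ray(p,px):
    d=np.array([(px[0]-p["cx"])/p["fx"],(px[1]-p["cy"])/p["fy"]]); u=d.copy()
    for _ in range(20): u=d/(1+p["k1"]*(u@u))
    M=np.array(p["world_from_camera"]); return M[:3,3],M[:3,:3]@np.r_[u,1]
def atz(p,px,z):
    o,d=ray(p,px); return o+d*(z-o[2])/d[2]
def proj(p,X):
    M=np.linalg.inv(np.array(p["world_from_camera"])); c=M[:3,:3]@np.array(X)+M[:3,3]; u=c[:2]/c[2]
    u=u*(1+p["k1"]*(u@u)); return np.array([p["fx"]*u[0]+p["cx"],p["fy"]*u[1]+p["cy"]])
E
cat > s.py <<'E'
from h import *
np.set_printoptions(precision=4,suppress=True)
P={n:env.read_camera(n) for n in("scene","top")}
for n,p in P.items():
    cv2.imwrite(f"pics/{n}0.png",p["pixels"][:,:,::-1]); print(n,p["fx"],np.array(p["world_from_camera"])[:3])
Z=dict(knob_grip=.156,pointer_tip=.022,mark=.024,lens=.108,seat_left=.006,seat_right=.006,cartridge_a=.006,camera_station=0,rack=0,ball_pen=0,tweezers=0,fitting_0=0)
for l,z in Z.items():
    for n,p in P.items():
        for r in env.landmark_of(l,p)[:4]:
            print(l,n,round(r["conf"],2),np.round(r["position"],1),atz(p,r["position"],z)[:2])
s=env.read_state();print(s)
E
python3 s.py
```

```text
scene 448.278726933818 [[-0.5866 -0.5376  0.6057 -0.36  ]
 [-0.8097  0.3738 -0.4524  0.6366]
 [ 0.0168 -0.7558 -0.6546  1.0695]]
top 469.1911116848846 [[-0.0193 -0.9954  0.0941  0.403 ]
 [-0.9998  0.0182 -0.0123 -0.0114]
 [ 0.0106 -0.0943 -0.9955  1.3175]]
knob_grip scene 0.58 [220.4 237.6] [0.5109 0.3536]
knob_grip top 0.55 [163.7 193.9] [0.5204 0.3453]
pointer_tip scene 0.59 [274.2 259. ] [0.4615 0.2163]
pointer_tip top 0.88 [229.5 216.2] [0.4687 0.2035]
mark scene 0.53 [264.1 264.8] [0.4575 0.2542]
mark top 0.57 [204.6 193.2] [0.5336 0.272 ]
mark top 0.49 [212.  219.3] [0.4609 0.2515]
lens scene 0.92 [251.4 231.6] [0.5262 0.251 ]
lens top 0.72 [205. 194.] [0.523  0.2526]
seat_left top 0.66 [405.5 214.2] [ 0.4659 -0.287 ]
seat_right top 0.6 [433.9 209.6] [ 0.4772 -0.368 ]
seat_right top 0.6 [213.1 224.3] [0.4477 0.252 ]
cartridge_a top 0.75 [432.6 210.9] [ 0.4736 -0.3642]
cartridge_a top 0.64 [397.  243.6] [ 0.3843 -0.2602]
cartridge_a top 0.46 [406.2 215.1] [ 0.4633 -0.2889]
cartridge_a top 0.45 [363.6 229.7] [ 0.4248 -0.1678]
camera_station scene 0.8 [245.8 256.1] [0.5403 0.2749]
[... 208 characters left out ...]
ll_pen scene 0.42 [317.3 243. ] [0.4574 0.0571]
ball_pen top 0.5 [289.8 218.9] [0.4592 0.0379]
tweezers top 0.63 [325.8 235.2] [ 0.4117 -0.0621]
fitting_0 top 0.38 [381.3 150.5] [ 0.6493 -0.2259]
{'clock': 1.3, 'joints': array([-1.3373,  0.3789,  1.7342,  0.    ,  1.0285, -0.0333]), 'joint_velocities': array([-0.0017, -0.0013, -0.0017,  0.0004, -0.0001,  0.0011]), 'joint_torque': array([ -0.0001, -76.3705, -43.4749,   0.0651,   0.039 ,  -0.0001]), 'ee_pos': array([ 0.1845, -0.6753,  0.2327]), 'ee_rot': array([-0.    ,  0.9911,  0.133 ,  0.    ]), 'ft_force': array([ 0.1038,  0.5135, -0.3794]), 'torque': array([0.0354, 0.0015, 0.0376]), 'grasp_force': 0.0, 'gripper_width': 0.9970742701039751}
```

```bash
python3 -c "
import cv2,numpy as np
a=cv2.imread('pics/top0.png');s=cv2.imread('pics/scene0.png')
cv2.imwrite('pics/c1.png',cv2.resize(a[120:280,140:460],None,fx=2.5,fy=2.5,interpolation=cv2.INTER_CUBIC))
c1=cv2.resize(a[170:240,150:250],(800,560),interpolation=cv2.INTER_CUBIC)
cv2.imwrite('pics/c2.png',c1)
"
```

```text
(no output)
```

View pics/c1.png

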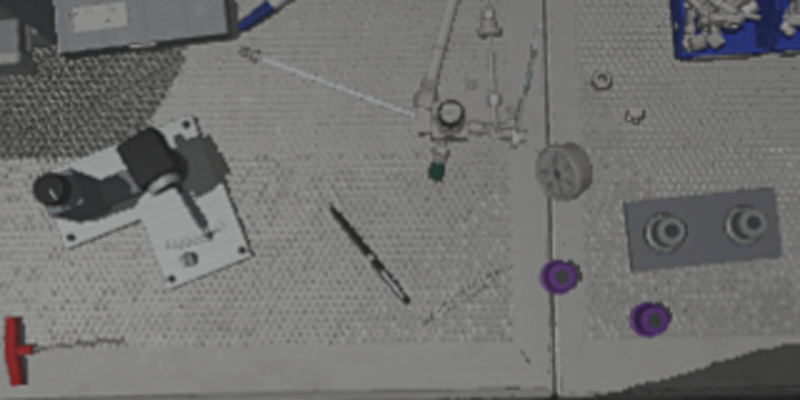

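View pics/c2.png

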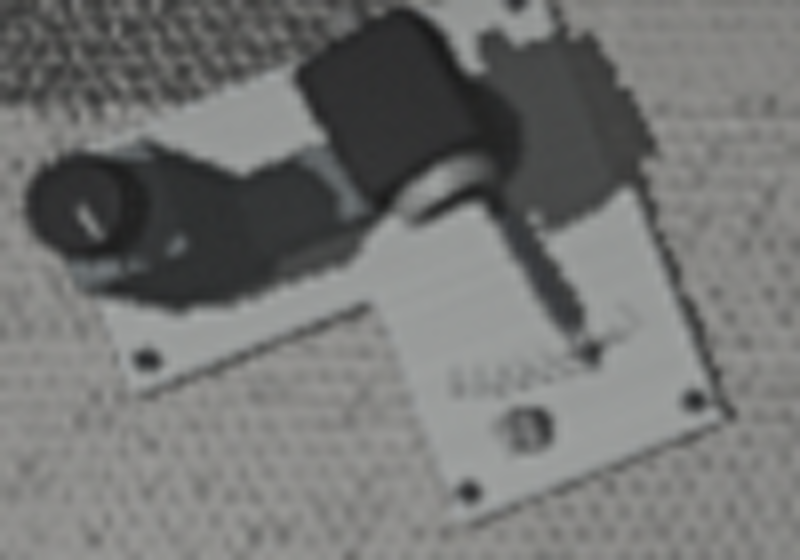

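View pics/scene0.png

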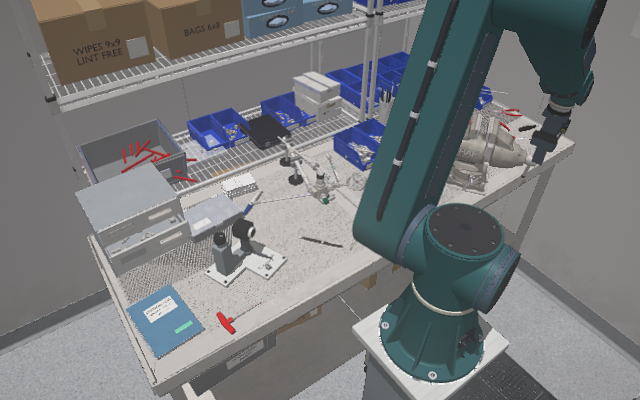

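The top view shows the camera station on the left: knob at about px (160.5,195.5), pointer tip (224,214.4), tab (215.6,223.7). The rack is on the right. Candidates for the cartridge are steel at (407,212) and (439,209), in the rack, and purple at (364,230) and (400,248). I choose the two steel ones. Next is a close crop to check them.

```bash
cat > m.py <<'E'
from h import *
np.set_printoptions(precision=4,suppress=True)
P={n:env.read_camera(n) for n in("scene","top")}
t=P["top"];s=P["scene"]
a=cv2.resize(t["pixels"][190:235,380:460,::-1],(720,405),interpolation=cv2.INTER_CUBIC)
cv2.imwrite("pics/rack1.png",a)
b=cv2.resize(s["pixels"][210:290,195:295,::-1],(750,600),interpolation=cv2.INTER_CUBIC)
cv2.imwrite("pics/st1.png",b)
for l in("aim_knob","camera_pan","mark_tab","cartridge_a","rack"):
    for n,p in P.items():
        for r in env.silhouettes(l,p)[:4]:
            m=r["pixels"];v,u=np.nonzero(m);R=cv2.minAreaRect(np.c_[u,v].astype(np.float32))
            print(l,n,round(r["conf"],2),np.round(r["position"],1),m.sum(),[u.min(),u.max(),v.min(),v.max()],np.round(R[0],1),np.round(R[1],1),round(R[2],1))
print("knob top",atz(t,(160.4,195.5),.163),"tip",atz(t,(224,214.4),.022),"tab",atz(t,(215.6,223.7),.024))
print("carts",atz(t,(407.2,212),.052),atz(t,(439.2,209.2),.052))
E
python3 m.py
```

```text
aim_knob top 0.65 [160.5 193.2] 160 [np.int64(153), np.int64(167), np.int64(189), np.int64(202)] [160.  195.5] [13.4 13.4] 45.0
camera_pan scene 0.58 [243.9 233.4] 536 [np.int64(232), np.int64(266), np.int64(218), np.int64(256)] [246.8 239.2] [45.2 23.4] 68.6
cartridge_a top 0.77 [435.4 210.6] 180 [np.int64(430), np.int64(445), np.int64(203), np.int64(216)] [437.5 209.5] [13. 15.] 90.0
cartridge_a top 0.72 [407.3 212.4] 178 [np.int64(398), np.int64(413), np.int64(206), np.int64(220)] [405.8 212.6] [13.4 15.2] 63.4
cartridge_a top 0.69 [398.4 246.1] 129 [np.int64(393), np.int64(405), np.int64(242), np.int64(253)] [399.  247.5] [11. 12.] 90.0
cartridge_a top 0.61 [364.3 228.3] 159 [np.int64(356), np.int64(370), np.int64(224), np.int64(237)] [362.5 231. ] [13.4 13.4] 45.0
rack top 0.63 [418.5 207.4] 1344 [np.int64(390), np.int64(452), np.int64(195), np.int64(228)] [421.  211.6] [28.6 60.9] 84.0
knob top [0.5158 0.3514 0.163 ] tip [0.474  0.2187 0.022 ] tab [0.4487 0.2415 0.024 ]
carts [ 0.4695 -0.2822  0.052 ] [ 0.4754 -0.3701  0.052 ]
```

View pics/rack1.png

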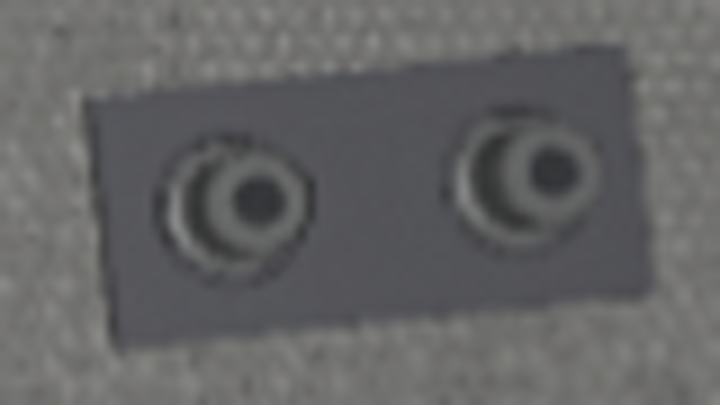

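View pics/st1.png

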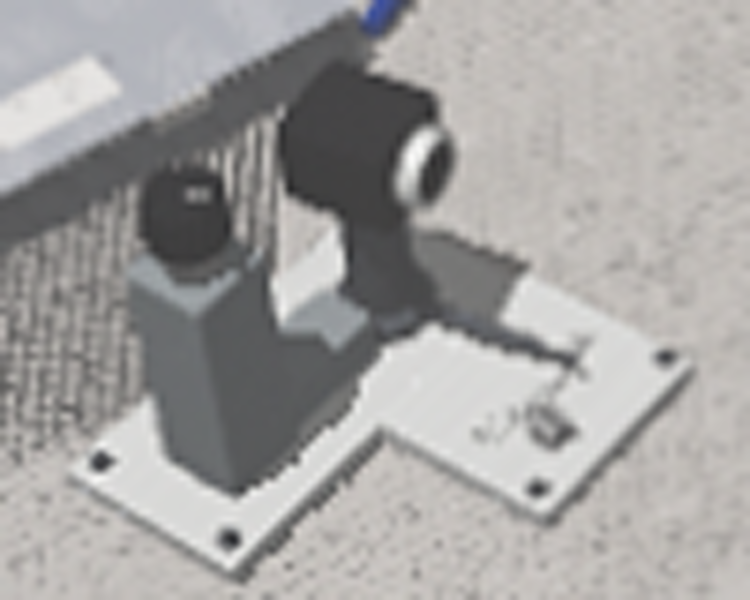

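Both steel cartridges sit in the rack, with tops at px (408.3,212) and (441,208.7). The station is clear in the scene view: knob top (219.9,235.3), lens (252,232), tip (272,258.6), tab (268,266.5). I'll fit both poses.

```bash
cat > f.py <<'E'
from h import *
from scipy.optimize import least_squares
np.set_printoptions(precision=4,suppress=True)
t=env.read_camera("top");s=env.read_camera("scene")
q=lambda u,v,sc,ou,ov:np.array([(u+.5)/sc-.5+ou,(v+.5)/sc-.5+ov])
T=lambda u,v:q(u,v,8,150,170); S=lambda u,v:q(u,v,7.5,195,210); K=lambda u,v:q(u,v,9,380,190)
def pol(x,r,a,z): return [x[0]-r*np.cos(x[2]+a),x[1]-r*np.sin(x[2]+a),z]
def st(x):
    kn=[x[0]-.095*np.sin(x[2]),x[1]+.095*np.cos(x[2]),.163]; ti=pol(x,.094,x[3],.022); tb=pol(x,.104,x[4],.024); le=pol(x,.035,x[3],.108)
    ds=np.array([x[5],x[6],0])  # scene calibration offset
    e=[proj(t,kn)-T(83,204),proj(t,ti)-T(592,355),proj(t,tb)-T(525,430),
       proj(s,kn+ds)-S(187,188),proj(s,ti+ds)-S(580,362),proj(s,tb+ds)-S(548,422),proj(s,le+ds)-S(427,167)]
    e=[np.r_[i] for i in e]+[np.r_[(x[2]-.375)*40],x[5:7]*300]
    return np.concatenate(e)
r=least_squares(st,[.55,.263,.375,.13,-.16,0,0]);x=r.x
print("station",x[:2],"yaw",x[2],"pan",x[3],"tab",x[4],"off",x[5:]);print(r.fun.round(1))
print("knob",x[0]-.095*np.sin(x[2]),x[1]+.095*np.cos(x[2]),"final axis",pol(x,.1,x[4],.108))
C=[K(85,97),K(625,47),K(655,290),K(120,347)]
def rk(x):
    c,n=np.cos(x[2]),np.sin(x[2]);w=lambda a,b,z:[x[0]+c*a-n*b,x[1]+n*a+c*b,z]
    e=[proj(t,w(a,b,.012))-k for (a,b),k in zip([(.04,.085),(.04,-.085),(-.04,-.085),(-.04,.085)],C)]
    e+=[proj(t,w(0,.045,.052))-K(259,201),proj(t,w(0,-.045,.052))-K(552,173)]
    return np.concatenate(e)
r=least_squares(rk,[.47,-.32,.1]);x=r.x;print("rack",x,r.fun.round(1))
for b in(.045,-.045):print("seat",x[0]-np.sin(x[2])*b,x[1]+np.cos(x[2])*b)
for k in(K(259,201),K(552,173)):print("cart",atz(t,k,.052))
E
python3 f.py
```

```text
station [0.5535 0.2652] yaw 0.3895437935641065 pan 0.13167631319594245 tab -0.1870532932926813 off [-0.001   0.0014]
[-0.2 -0.2  0.5  1.2 -0.6 -0.7 -0.6  0.2 -0.3 -0.3  0.  -0.8  1.1  0.3
  0.6 -0.3  0.4]
knob 0.5174625319144405 0.35312498728675384 final axis [np.float64(0.45558346710921377), np.float64(0.24513120170448194), 0.108]
rack [ 0.4731 -0.3297  0.0804] [ 0.3 -0.3  0.  -0.7  0.2  0.6 -0.3  0.4 -0.2  0.1 -0.1 -0.1]
seat 0.4695043781193781 -0.2848339338485243
seat 0.4767353597905743 -0.37454297968042927
cart [ 0.4698 -0.2853  0.052 ]
cart [ 0.4765 -0.3748  0.052 ]
```

```bash
cat > go.py <<'E'
import sys,numpy as np
from cell import env
from scipy.spatial.transform import Rotation as R
# args: psi(deg) then waypoints x,y,z ; prints turn, then shifts in tool axes (normalised totals, and per row)
s=env.read_state();q=s["ee_rot"];p=np.array(s["ee_pos"])
A=R.from_quat([q[1],q[2],q[3],q[0]]);B=R.from_euler("z",float(sys.argv[1]),degrees=True)*R.from_euler("x",180,degrees=True)
w=(A.inv()*B).as_rotvec(degrees=True)/60;n=int(np.ceil(np.abs(w).max()/.115)) or 1
print("clock",round(s["clock"],2),"F",np.round(s["ft_force"],2),"w",round(s["gripper_width"],3),"p",p.round(4),"turn",w.round(4),"rows",n,"each",(w/n).round(4))
for a in sys.argv[2:]:
    g=np.array([float(v) for v in a.split(",")]);d=B.inv().apply(g-p)/.6;n=int(np.ceil(np.linalg.norm(d)/.066)) or 1
    print(a,"shift",d.round(4),"rows",n,"each",(d/n).round(5));p=g
E
python3 go.py 50 .5,-.15,.233 .5175,.353,.233 .5175,.353,.156
```

```text
clock 2.0 F [-1.12 -0.3  -0.2 ] w 1.002 p [ 0.1845 -0.6752  0.2327] turn [ 0.      0.     -0.5786] rows 6 each [ 0.      0.     -0.0964]
.5,-.15,.233 shift [ 1.0085e+00 -1.5990e-01 -4.0000e-04] rows 16 each [ 6.303e-02 -1.000e-02 -3.000e-05]
.5175,.353,.233 shift [ 0.6609 -0.5165 -0.    ] rows 13 each [ 0.05084 -0.03973 -0.     ]
.5175,.353,.156 shift [ 0.     -0.      0.1283] rows 2 each [ 0.      -0.       0.06417]
```

Emit:
drive_tool(rows=[[0,0,0,0,0,-0.0964],[0,0,0,0,0,-0.0964],[0,0,0,0,0,-0.0964],[0,0,0,0,0,-0.0964],[0,0,0,0,0,-0.0964],[0,0,0,0,0,-0.0964],[0.063,-0.01,0,0,0,0],[0.063,-0.01,0,0,0,0],[0.063,-0.01,0,0,0,0],[0.063,-0.01,0,0,0,0],[0.063,-0.01,0,0,0,0],[0.063,-0.01,0,0,0,0]], claw=0.3)

```text
clock: 3.0
ee_pos: [0.3033, -0.4768, 0.2328]
ee_rot: [0.0, 0.906, 0.422, 0.0]
ft_force: [0.5, 0.1, 0.4]
gripper_width: 0.647
grasp_force: 0.0
```

Emit:
drive_tool(rows=[[0.063,-0.01,0,0,0,0],[0.063,-0.01,0,0,0,0],[0.063,-0.01,0,0,0,0],[0.063,-0.01,0,0,0,0],[0.063,-0.01,0,0,0,0],[0.063,-0.01,0,0,0,0],[0.063,-0.01,0,0,0,0],[0.063,-0.01,0,0,0,0],[0.063,-0.01,0,0,0,0],[0.063,-0.01,0,0,0,0],[0.051,-0.04,0,0,0,0],[0.051,-0.04,0,0,0,0]])

```text
clock: 4.0
ee_pos: [0.503, -0.0708, 0.2329]
ee_rot: [0.0, 0.906, 0.423, 0.0]
ft_force: [0.1, -0.2, -0.5]
gripper_width: 0.651
grasp_force: 0.0
```

Emit:
drive_tool(rows=[[0.051,-0.04,0,0,0,0],[0.051,-0.04,0,0,0,0],[0.051,-0.04,0,0,0,0],[0.051,-0.04,0,0,0,0],[0.051,-0.04,0,0,0,0],[0.051,-0.04,0,0,0,0],[0.051,-0.04,0,0,0,0],[0.051,-0.04,0,0,0,0],[0.051,-0.04,0,0,0,0],[0.051,-0.04,0,0,0,0],[0,0,0,0,0,0],[0,0,0,0,0,0]])

```text
clock: 5.0
ee_pos: [0.5151, 0.3177, 0.2326]
ee_rot: [0.0, 0.906, 0.424, -0.0]
ft_force: [-0.5, -0.3, -0.3]
gripper_width: 0.65
grasp_force: 0.0
```

```bash
python3 go.py 50 .5175,.353,.233 .5175,.353,.156
```

```text
clock 5.0 F [-0.5  -0.27 -0.35] w 0.65 p [0.5151 0.3177 0.2326] turn [0.     0.0001 0.0023] rows 1 each [0.     0.0001 0.0023]
.5175,.353,.233 shift [ 0.0477 -0.0348 -0.0007] rows 1 each [ 0.0477  -0.03481 -0.00072]
.5175,.353,.156 shift [ 0.     -0.      0.1283] rows 2 each [ 0.      -0.       0.06417]
```

Emit:
drive_tool(rows=[[0.0477,-0.0348,0,0,0,0],[0,0,0.043,0,0,0],[0,0,0.043,0,0,0],[0,0,0.0427,0,0,0],[0,0,0,0,0,0],[0,0,0,0,0,0]])

```text
clock: 5.5
ee_pos: [0.5174, 0.3502, 0.155]
ee_rot: [0.0, 0.907, 0.422, -0.001]
ft_force: [0.7, 0.0, 0.6]
gripper_width: 0.649
grasp_force: 0.0
```

Emit:
drive_tool(rows=[[0,0,0,0,0,0],[0,0,0,0,0,0],[0,0,0,0,0,0],[0,0,0,0,0,0],[0,0,0,0,0,0],[0,0,0,0,0,0]], claw=-1, newtons=12)

```text
clock: 6.0
ee_pos: [0.5165, 0.3532, 0.1568]
ee_rot: [-0.002, 0.907, 0.422, -0.0]
ft_force: [-17.9, 16.0, 11.9]
gripper_width: 0.365
grasp_force: 12.0
```

```bash
python3 go.py 50 .5175,.353,.156
```

```text
clock 6.0 F [-17.93  15.96  11.87] w 0.365 p [0.5165 0.3532 0.1568] turn [-0.0032 -0.001  -0.0011] rows 1 each [-0.0032 -0.001  -0.0011]
.5175,.353,.156 shift [0.0008 0.0015 0.0014] rows 1 each [0.00078 0.00147 0.00137]
```

Emit:
drive_tool(rows=[[0,-0.0015,0,0,0,0],[0,0,0,0,0,0],[0,0,0,0,0,0]])

```text
clock: 6.25
ee_pos: [0.516, 0.3537, 0.1568]
ee_rot: [-0.001, 0.906, 0.422, -0.0]
ft_force: [-15.4, 13.5, 10.9]
gripper_width: 0.348
grasp_force: 12.0
```

Emit:
drive_tool(rows=[[0,-0.004,0,0,0,0],[0,0,0,0,0,0],[0,0,0,0,0,0]])

```text
clock: 6.5
ee_pos: [0.5157, 0.354, 0.1569]
ee_rot: [-0.0, 0.906, 0.423, 0.001]
ft_force: [-1.7, -1.0, 7.2]
gripper_width: 0.349
grasp_force: 12.0
```

Emit:
drive_tool(rows=[[0,0,0,0,0,0.1],[0,0,0,0,0,0.1],[0,0,0,0,0,0.1],[0,0,0,0,0,0.1],[0,0,0,0,0,0.1],[0,0,0,0,0,0],[0,0,0,0,0,0]])

```text
clock: 7.08
ee_pos: [0.5152, 0.3547, 0.1569]
ee_rot: [-0.001, 0.985, 0.173, 0.0]
ft_force: [-7.0, 7.2, 6.8]
gripper_width: 0.346
grasp_force: 12.0
```

```bash
python3 go.py 14; cat > v.py <<'E'
from h import *
import sys
n=sys.argv[1]
t=env.read_camera("top");s=env.read_camera("scene")
a=cv2.resize(t["pixels"][190:240,190:250,::-1],(480,400),interpolation=cv2.INTER_CUBIC)
b=cv2.resize(s["pixels"][235:285,240:280,::-1],(320,400),interpolation=cv2.INTER_CUBIC)
cv2.imwrite(f"pics/{n}.png",np.hstack([a,b]))
for l in("pointer_tip","mark"):
    for p in(t,s):print(l,[(round(r["conf"],2),np.round(r["position"],1)) for r in env.landmark_of(l,p)[:3]])
E
python3 v.py v1
```

```text
clock 7.08 F [-6.98  7.19  6.79] w 0.346 p [0.5152 0.3547 0.1569] turn [-0.0018 -0.001   0.0989] rows 1 each [-0.0018 -0.001   0.0989]
pointer_tip [(0.69, array([214.1, 220.8]))]
pointer_tip [(0.8, array([268.4, 263.3]))]
mark [(0.41, array([211.5, 222.6]))]
mark [(0.54, array([263.8, 267.9]))]
```

View pics/v1.png

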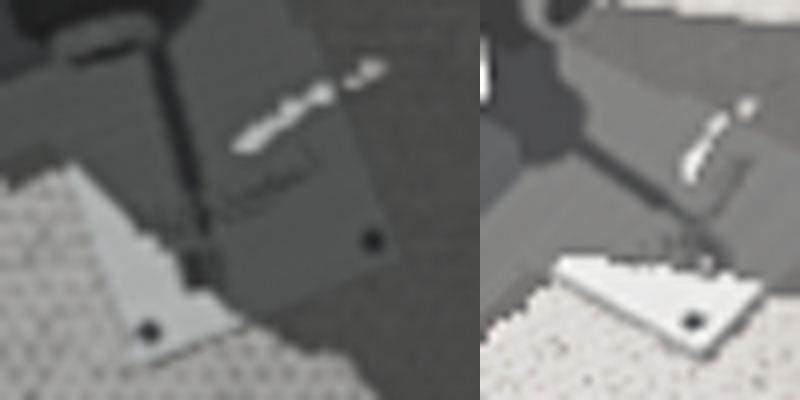

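The arm shades the tab, but the pointer tip at about crop (205,237) has come nearly onto the tab at (203,272), with a few degrees left. I'll turn a little more, release, rise clear and measure in good light.

Emit:
drive_tool(rows=[[0,0,0,0,0,0.09],[0,0,0,0,0,0],[0,0,0,0,0,0],[0,0,0,0,0,0]])

```text
clock: 7.72
ee_pos: [0.5151, 0.3549, 0.1569]
ee_rot: [-0.001, 0.992, 0.127, 0.0]
ft_force: [-7.8, 8.1, 5.8]
gripper_width: 0.346
grasp_force: 12.0
```

Emit:
drive_tool(rows=[[0,0,0,0,0,0],[0,0,0,0,0,0],[0,0,0,0,0,0],[0,0,-0.04,0,0,0],[0,0,-0.04,0,0,0],[0,0,-0.05,0,0,0],[-0.065,0,0,0,0,0],[-0.065,0,0,0,0,0]], claw=0.3)

```text
clock: 8.38
ee_pos: [0.4406, 0.3342, 0.2353]
ee_rot: [-0.001, 0.992, 0.126, 0.002]
ft_force: [-1.7, -0.0, -0.7]
gripper_width: 0.65
grasp_force: 0.0
```

Emit:
drive_tool(rows=[[0,0.065,0,0,0,0],[0,0.065,0,0,0,0],[0,0.065,0,0,0,0],[0,0.065,0,0,0,0],[0,0.065,0,0,0,0],[0,0.065,0,0,0,0],[0,0.065,0,0,0,0]])

```text
clock: 8.97
ee_pos: [0.5087, 0.0677, 0.2339]
ee_rot: [0.0, 0.992, 0.127, 0.0]
ft_force: [0.6, -0.1, -0.4]
gripper_width: 0.648
grasp_force: 0.0
```

```bash
python3 go.py 14;python3 v.py v2
```

```text
clock 8.97 F [ 0.55 -0.11 -0.41] w 0.648 p [0.5087 0.0677 0.2339] turn [ 0.0002 -0.0006  0.0098] rows 1 each [ 0.0002 -0.0006  0.0098]
pointer_tip [(0.73, array([214.7, 223.6]))]
pointer_tip [(0.77, array([268.9, 265.7]))]
mark [(0.46, array([212.9, 221.7]))]
mark [(0.37, array([264.4, 267.5])), (0.22, array([317.8, 247.9]))]
```

View pics/v2.png

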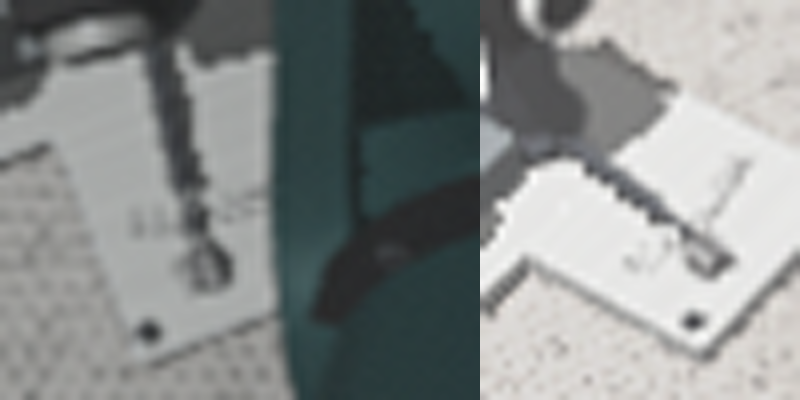

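The pointer tip (about crop 198,230) now runs into the tab (207,264), in line to within a few degrees. A larger zoom will give the residual.

```bash
cat > z.py <<'E'
from h import *
t=[env.read_camera("top")["pixels"].astype(float) for _ in range(6)];s=[env.read_camera("scene")["pixels"].astype(float) for _ in range(6)]
f=lambda L,r,c:np.mean(L,0)[r[0]:r[1],c[0]:c[1],::-1]
st=lambda a:np.clip((a-a.min())/(a.max()-a.min())*255,0,255).astype(np.uint8)
a=cv2.resize(st(f(t,(195,230),(198,224))),(416,560),interpolation=cv2.INTER_CUBIC)
b=cv2.resize(st(f(s,(248,276),(253,277))),(384,448),interpolation=cv2.INTER_CUBIC)
b=np.vstack([b,np.zeros((112,384,3),np.uint8)])
cv2.imwrite("pics/z2.png",np.hstack([a,b])[:, :800])
E
python3 z.py
```

```text
(no output)
```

View pics/z2.png

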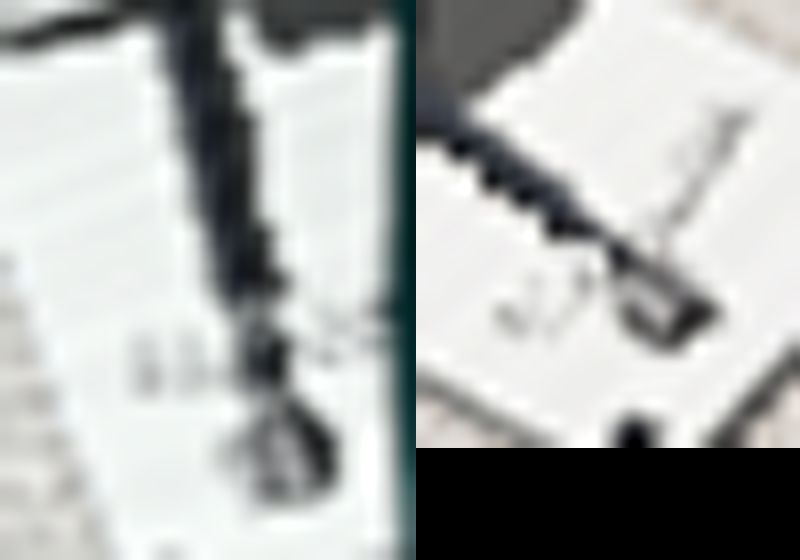

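Extending the pointer line passes the tab's centre within about 0.3 px (both at 12.7° from the pan axis), so it is aligned. Now the left cartridge.

```bash
python3 go.py 14 .4697,-.285,.234 .4697,-.285,.036
```

```text
clock 9.87 F [ 0.05  0.72 -0.42] w 0.651 p [0.5085 0.0698 0.2335] turn [-0.      0.      0.0099] rows 1 each [-0.      0.      0.0099]
.4697,-.285,.234 shift [-0.2058  0.5581 -0.0008] rows 10 each [-2.058e-02  5.581e-02 -8.000e-05]
.4697,-.285,.036 shift [ 0.   -0.    0.33] rows 6 each [ 0.    -0.     0.055]
```

Emit:
drive_tool(rows=[[0,0,0,0,0,0.0099],[-0.02,0.056,0,0,0,0],[-0.02,0.056,0,0,0,0],[-0.02,0.056,0,0,0,0],[-0.02,0.056,0,0,0,0],[-0.02,0.056,0,0,0,0],[-0.02,0.056,0,0,0,0],[-0.02,0.056,0,0,0,0],[-0.02,0.056,0,0,0,0],[-0.02,0.056,0,0,0,0],[-0.0258,0.054,0,0,0,0]])

```text
clock: 10.78
ee_pos: [0.4695, -0.287, 0.2337]
ee_rot: [0.0, 0.993, 0.121, 0.0]
ft_force: [0.2, 0.3, 0.1]
gripper_width: 0.651
grasp_force: 0.0
```

Emit:
drive_tool(rows=[[0,0,0.05,0,0,0],[0,0,0.05,0,0,0],[0,0,0.05,0,0,0],[0,0,0,0,0,0],[0,0,0,0,0,0],[0,0,0,0,0,0]])

```text
clock: 11.28
ee_pos: [0.4704, -0.2853, 0.1449]
ee_rot: [0.0, 0.993, 0.122, 0.0]
ft_force: [0.9, -0.4, 1.1]
gripper_width: 0.652
grasp_force: 0.0
```

```bash
python3 go.py 14 .4697,-.285,.144 .4697,-.285,.036
```

```text
clock 11.28 F [ 0.9  -0.42  1.15] w 0.652 p [ 0.4704 -0.2853  0.1449] turn [ 0.0008 -0.0008 -0.0001] rows 1 each [ 0.0008 -0.0008 -0.0001]
.4697,-.285,.144 shift [-0.0009 -0.0008  0.0016] rows 1 each [-0.00093 -0.00081  0.00156]
.4697,-.285,.036 shift [ 0.   -0.    0.18] rows 3 each [ 0.   -0.    0.06]
```

Emit:
drive_tool(rows=[[-0.0009,-0.0008,0.06,0,0,0],[0,0,0.06,0,0,0],[0,0,0.04,0,0,0],[0,0,0.0215,0,0,0],[0,0,0,0,0,0],[0,0,0,0,0,0]])

```text
clock: 11.78
ee_pos: [0.4699, -0.2851, 0.036]
ee_rot: [0.0, 0.993, 0.122, 0.0]
ft_force: [0.5, -0.1, -0.4]
gripper_width: 0.648
grasp_force: 0.0
```

Emit:
drive_tool(rows=[[0,0,0,0,0,0],[0,0,0,0,0,0],[0,0,0,0,0,0],[0,0,0,0,0,0],[0,0,0,0,0,0],[0,0,0,0,0,0]], claw=-1, newtons=25)

```text
clock: 12.28
ee_pos: [0.4694, -0.285, 0.0354]
ee_rot: [0.0, 0.993, 0.122, 0.0]
ft_force: [-1.4, 1.5, 9.8]
gripper_width: 0.342
grasp_force: 25.0
```

Emit:
drive_tool(rows=[[0,0,-0.02,0,0,0],[0,0,-0.04,0,0,0],[0,0,-0.04,0,0,0],[0,0,0,0,0,0],[0,0,0,0,0,0],[0,0,0,0,0,0],[0,0,0,0,0,0],[0,0,0,0,0,0],[0,0,0,0,0,0]])

```text
clock: 13.03
ee_pos: [0.4686, -0.2844, 0.0938]
ee_rot: [-0.0, 0.993, 0.122, -0.001]
ft_force: [0.4, -0.2, -1.8]
gripper_width: 0.343
grasp_force: 25.0
```

Emit:
drive_tool(rows=[[0,0,0,0,0,0]])

```text
clock: 13.12
ee_pos: [0.4688, -0.2845, 0.094]
ee_rot: [-0.0, 0.993, 0.122, -0.0]
ft_force: [0.3, -0.1, -1.5]
gripper_width: 0.348
grasp_force: 25.0
```

Emit:
drive_tool(rows=[[0,0,0,0,0,0]])

```text
clock: 13.2
ee_pos: [0.4689, -0.2845, 0.0942]
ee_rot: [-0.0, 0.993, 0.122, -0.0]
ft_force: [0.2, -0.5, -1.3]
gripper_width: 0.341
grasp_force: 25.0
```

Emit:
drive_tool(rows=[[0,0,0,0,0,0]])

```text
clock: 13.28
ee_pos: [0.469, -0.2846, 0.0944]
ee_rot: [-0.0, 0.993, 0.122, -0.0]
ft_force: [0.2, 0.2, -1.9]
gripper_width: 0.343
grasp_force: 25.0
```

```bash
python3 go.py 14 .4697,-.285,.036; python3 -c "
from cell import env
print(env.read_state()['joint_torque'])"
```

```text
clock 13.28 F [ 0.18  0.22 -1.85] w 0.343 p [ 0.469  -0.2846  0.0944] turn [-0.0002  0.0002 -0.0001] rows 1 each [-0.0002  0.0002 -0.0001]
.4697,-.285,.036 shift [0.001  0.0009 0.0974] rows 2 each [0.00051 0.00046 0.04869]
[-1.30141096e-03 -6.31784892e+01 -3.18446052e+01  5.32274949e-02
 -2.49935710e-02 -3.22131177e-05]
```

Left reads about 1.7 N, so it is the light one. Setting it back.

Emit:
drive_tool(rows=[[0,0,0.03,0,0,0],[0,0,0.03,0,0,0],[0,0,0.025,0,0,0],[0,0,0.014,0,0,0],[0,0,0,0,0,0],[0,0,0,0,0,0],[0,0,0,0,0,0]])

```text
clock: 13.87
ee_pos: [0.4692, -0.2848, 0.0355]
ee_rot: [0.0, 0.993, 0.122, 0.0]
ft_force: [-0.2, -0.3, -1.9]
gripper_width: 0.341
grasp_force: 25.0
```

```bash
python3 go.py 14 .4697,-.285,.036
```

```text
clock 13.87 F [-0.24 -0.26 -1.89] w 0.341 p [ 0.4692 -0.2848  0.0355] turn [ 0.0002 -0.0002 -0.    ] rows 1 each [ 0.0002 -0.0002 -0.    ]
.4697,-.285,.036 shift [ 0.0007  0.0006 -0.0009] rows 1 each [ 0.0007   0.00057 -0.00086]
```

Emit:
drive_tool(rows=[[0,0,0.0015,0,0,0],[0,0,0,0,0,0],[0,0,0,0,0,0]])

```text
clock: 14.12
ee_pos: [0.4691, -0.2847, 0.0346]
ee_rot: [0.0, 0.993, 0.122, 0.0]
ft_force: [-0.1, -0.3, -2.2]
gripper_width: 0.344
grasp_force: 25.0
```

Emit:
drive_tool(rows=[[0,0,0.002,0,0,0],[0,0,0,0,0,0],[0,0,0,0,0,0]])

```text
clock: 14.37
ee_pos: [0.4692, -0.2848, 0.0333]
ee_rot: [0.0, 0.993, 0.122, 0.0]
ft_force: [1.4, -0.6, -0.0]
gripper_width: 0.345
grasp_force: 25.0
```

Emit:
drive_tool(rows=[[0,0,0,0,0,0],[0,0,0,0,0,0],[0,0,0,0,0,0],[0,0,0,0,0,0],[0,0,-0.03,0,0,0],[0,0,-0.05,0,0,0],[0,0,-0.05,0,0,0],[0,0,0,0,0,0],[0,0,0,0,0,0]], claw=0.3)

```text
clock: 15.12
ee_pos: [0.4699, -0.2852, 0.1126]
ee_rot: [0.001, 0.993, 0.122, 0.001]
ft_force: [0.4, 0.2, 0.2]
gripper_width: 0.649
grasp_force: 0.0
```

```bash
python3 go.py 14 .4765,-.3747,.11 .4765,-.3747,.036
```

```text
clock 15.12 F [0.37 0.22 0.23] w 0.649 p [ 0.4699 -0.2852  0.1126] turn [ 0.0022 -0.0021 -0.    ] rows 1 each [ 0.0022 -0.0021 -0.    ]
.4765,-.3747,.11 shift [-0.0254  0.1474  0.0043] rows 3 each [-0.00846  0.04915  0.00144]
.4765,-.3747,.036 shift [ 0.     -0.      0.1233] rows 2 each [ 0.      -0.       0.06167]
```

Emit:
drive_tool(rows=[[-0.0085,0.049,0.0014,0,0,0],[-0.0085,0.049,0.0014,0,0,0],[-0.0085,0.049,0.0014,0,0,0],[0,0,0,0,0,0],[0,0,0,0,0,0],[0,0,0.045,0,0,0],[0,0,0.045,0,0,0],[0,0,0.033,0,0,0],[0,0,0,0,0,0],[0,0,0,0,0,0]])

```text
clock: 15.95
ee_pos: [0.475, -0.3726, 0.0333]
ee_rot: [-0.001, 0.993, 0.122, -0.001]
ft_force: [-0.2, -1.2, 0.9]
gripper_width: 0.649
grasp_force: 0.0
```

Emit:
drive_tool(rows=[[0,0,0,0,0,0],[0,0,0,0,0,0],[0,0,0,0,0,0],[0,0,0,0,0,0],[0,0,0,0,0,0],[0,0,0,0,0,0]], claw=-1, newtons=35)

```text
clock: 16.45
ee_pos: [0.4756, -0.374, 0.035]
ee_rot: [0.0, 0.993, 0.122, 0.0]
ft_force: [0.8, -1.2, 1.0]
gripper_width: 0.343
grasp_force: 35.0
```

Emit:
drive_tool(rows=[[0,0,-0.02,0,0,0],[0,0,-0.04,0,0,0],[0,0,-0.04,0,0,0],[0,0,0,0,0,0],[0,0,0,0,0,0],[0,0,0,0,0,0],[0,0,0,0,0,0],[0,0,0,0,0,0],[0,0,0,0,0,0]])

```text
clock: 17.2
ee_pos: [0.4751, -0.3736, 0.0938]
ee_rot: [-0.001, 0.993, 0.122, -0.001]
ft_force: [-0.4, 0.6, -5.1]
gripper_width: 0.342
grasp_force: 35.0
```

Emit:
drive_tool(rows=[[0,0,0,0,0,0],[0,0,0,0,0,0]])

```text
clock: 17.37
ee_pos: [0.4754, -0.3738, 0.0944]
ee_rot: [-0.0, 0.993, 0.122, -0.0]
ft_force: [0.2, -0.9, -4.4]
gripper_width: 0.347
grasp_force: 35.0
```

Right reads about 4.5 N, so it is the heavier. I set it back in its recess as asked, then pick it up again.

Emit:
drive_tool(rows=[[0,0,0.03,0,0,0],[0,0,0.03,0,0,0],[0,0,0.025,0,0,0],[0,0,0.015,0,0,0],[0,0,0,0,0,0],[0,0,0,0,0,0],[0,0,0,0,0,0]])

```text
clock: 17.95
ee_pos: [0.4757, -0.374, 0.035]
ee_rot: [0.0, 0.993, 0.122, 0.0]
ft_force: [-0.8, 0.4, -4.5]
gripper_width: 0.345
grasp_force: 35.0
```

Emit:
drive_tool(rows=[[0,0,0.001,0,0,0],[0,0,0,0,0,0],[0,0,0,0,0,0]])

```text
clock: 18.2
ee_pos: [0.4756, -0.374, 0.0344]
ee_rot: [0.0, 0.993, 0.122, 0.0]
ft_force: [-1.0, 0.3, -4.2]
gripper_width: 0.344
grasp_force: 35.0
```

Emit:
drive_tool(rows=[[0,0,0.0015,0,0,0],[0,0,0,0,0,0],[0,0,0,0,0,0]])

```text
clock: 18.45
ee_pos: [0.4755, -0.3739, 0.0333]
ee_rot: [-0.0, 0.993, 0.122, -0.0]
ft_force: [1.3, -1.3, -5.0]
gripper_width: 0.344
grasp_force: 35.0
```

Emit:
drive_tool(rows=[[0,0,0.002,0,0,0],[0,0,0,0,0,0],[0,0,0,0,0,0]])

```text
clock: 18.7
ee_pos: [0.4756, -0.374, 0.0329]
ee_rot: [-0.0, 0.993, 0.122, -0.0]
ft_force: [-4.5, 3.4, 10.8]
gripper_width: 0.343
grasp_force: 35.0
```

Emit:
drive_tool(rows=[[0,0,0,0,0,0],[0,0,0,0,0,0],[0,0,0,0,0,0],[0,0,0,0,0,0],[0,0,-0.005,0,0,0],[0,0,0,0,0,0],[0,0,0,0,0,0]], claw=0.3)

```text
clock: 19.28
ee_pos: [0.4757, -0.3741, 0.0353]
ee_rot: [0.0, 0.993, 0.122, 0.0]
ft_force: [0.8, 0.4, 0.0]
gripper_width: 0.652
grasp_force: 0.0
```

Emit:
drive_tool(rows=[[0,0,0,0,0,0],[0,0,0,0,0,0],[0,0,0,0,0,0],[0,0,0,0,0,0],[0,0,0,0,0,0],[0,0,0,0,0,0]], claw=-1)

```text
clock: 19.78
ee_pos: [0.4755, -0.3739, 0.035]
ee_rot: [0.0, 0.993, 0.122, -0.0]
ft_force: [0.7, -0.4, -0.3]
gripper_width: 0.342
grasp_force: 35.0
```

```bash
python3 go.py 14 .4757,-.374,.16 .48,-.1,.16  .4556,.2451,.16 .4556,.2451,.113; python3 go.py 11.6 .4757,-.374,.16
```

```text
clock 19.78 F [ 0.68 -0.42 -0.32] w 0.342 p [ 0.4755 -0.3739  0.035 ] turn [ 0.  0. -0.] rows 1 each [ 0.  0. -0.]
.4757,-.374,.16 shift [ 3.000e-04  2.000e-04 -2.083e-01] rows 4 each [ 7.000e-05  5.000e-05 -5.206e-02]
.48,-.1,.16 shift [ 0.1174 -0.4414 -0.    ] rows 7 each [ 0.01678 -0.06305 -0.     ]
.4556,.2451,.16 shift [ 0.0997 -0.5679 -0.    ] rows 9 each [ 0.01108 -0.0631  -0.     ]
.4556,.2451,.113 shift [ 0.     -0.      0.0783] rows 2 each [ 0.      -0.       0.03917]
clock 19.78 F [ 0.68 -0.42 -0.32] w 0.342 p [ 0.4755 -0.3739  0.035 ] turn [0.   0.   0.04] rows 1 each [0.   0.   0.04]
.4757,-.374,.16 shift [ 3.000e-04  2.000e-04 -2.083e-01] rows 4 each [ 7.000e-05  4.000e-05 -5.206e-02]
```

Emit:
drive_tool(rows=[[0,0,-0.02,0,0,0],[0,0,-0.045,0,0,0],[0,0,-0.05,0,0,0],[0,0,-0.05,0,0,0],[0,0,-0.043,0,0,0],[0.008,-0.03,0,0,0,0],[0.017,-0.06,0,0,0,0],[0.017,-0.06,0,0,0,0],[0.017,-0.06,0,0,0,0],[0.017,-0.06,0,0,0,0],[0.017,-0.06,0,0,0,0],[0.017,-0.06,0,0,0,0]])

```text
clock: 20.78
ee_pos: [0.4819, -0.1287, 0.1598]
ee_rot: [-0.0, 0.993, 0.122, -0.0]
ft_force: [0.5, -0.1, -4.6]
gripper_width: 0.341
grasp_force: 35.0
```

Emit:
drive_tool(rows=[[0.011,-0.06,0,0,0,0],[0.011,-0.06,0,0,0,0],[0.011,-0.06,0,0,0,0],[0.011,-0.06,0,0,0,0],[0.011,-0.06,0,0,0,0],[0.011,-0.06,0,0,0,0],[0.006,-0.03,0,0,0,0],[0,0,0,0,0,0.033],[0,0,0,0,0,0],[0,0,0,0,0,0],[0,0,0,0,0,0]])

```text
clock: 21.7
ee_pos: [0.4679, 0.1062, 0.1598]
ee_rot: [0.0, 0.994, 0.105, -0.0]
ft_force: [0.6, 0.1, -4.2]
gripper_width: 0.344
grasp_force: 35.0
```

```bash
python3 go.py 12 .454,.2452,.16 .454,.2452,.113
```

```text
clock 21.7 F [ 0.63  0.14 -4.22] w 0.344 p [0.4679 0.1062 0.1598] turn [0.     0.0005 0.0007] rows 1 each [0.     0.0005 0.0007]
.454,.2452,.16 shift [ 0.0255 -0.2315 -0.0003] rows 4 each [ 6.380e-03 -5.787e-02 -9.000e-05]
.454,.2452,.113 shift [ 0.     -0.      0.0783] rows 2 each [ 0.      -0.       0.03917]
```

Emit:
drive_tool(rows=[[0.0055,-0.05,0,0,0,0],[0.0055,-0.05,0,0,0,0],[0.0055,-0.05,0,0,0,0],[0.0055,-0.05,0,0,0,0],[0.0035,-0.0315,0,0,0,0],[0,0,0.0393,0,0,0],[0,0,0.039,0,0,0],[0,0,0,0,0,0],[0,0,0,0,0,0],[0,0,0,0,0,0],[0,0,0,0,0,0]])

```text
clock: 22.62
ee_pos: [0.4552, 0.2455, 0.1142]
ee_rot: [-0.0, 0.995, 0.104, 0.001]
ft_force: [1.3, 0.3, -5.0]
gripper_width: 0.346
grasp_force: 35.0
```

```bash
python3 go.py 12 .454,.2452,.113; cat > e.py <<'E'
from h import *
np.set_printoptions(precision=4,suppress=True)
t=env.read_camera("top");s=env.read_camera("scene")
a=cv2.resize(t["pixels"][195:235,380:460,::-1],(400,200),interpolation=cv2.INTER_CUBIC)
a2=cv2.resize(t["pixels"][170:250,150:310,::-1],(400,200),interpolation=cv2.INTER_CUBIC)
b=cv2.resize(s["pixels"][205:275,210:280,::-1],(400,400),interpolation=cv2.INTER_CUBIC)
cv2.imwrite("pics/e1.png",np.hstack([np.vstack([a,a2]),b]))
for l,z in(("lens",.108),("cartridge_a",.085),("cartridge_a",.006)):
    for n,p in(("t",t),("s",s)):
        for r in env.landmark_of(l,p)[:3]:print(l,n,round(r["conf"],2),np.round(r["position"],1),atz(p,r["position"],z))
E
python3 e.py
```

```text
clock 22.62 F [ 1.27  0.34 -4.99] w 0.346 p [0.4552 0.2455 0.1142] turn [-0.0004 -0.0016 -0.0004] rows 1 each [-0.0004 -0.0016 -0.0004]
.454,.2452,.113 shift [-0.0021  0.0001  0.002 ] rows 1 each [-0.0021   0.00015  0.00205]
lens t 0.63 [201.9 194.2] [0.5226 0.2606 0.108 ]
lens s 0.49 [250.6 233.5] [0.5205 0.2568 0.108 ]
cartridge_a t 0.64 [396.1 246.8] [ 0.3771 -0.2425  0.085 ]
cartridge_a t 0.58 [364.6 227.9] [ 0.4282 -0.1612  0.085 ]
cartridge_a t 0.56 [402.8 214.6] [ 0.4612 -0.2632  0.085 ]
cartridge_a s 0.43 [266.3 248.1] [0.4619 0.2387 0.085 ]
cartridge_a t 0.64 [396.1 246.8] [ 0.3754 -0.2573  0.006 ]
cartridge_a t 0.58 [364.6 227.9] [ 0.4298 -0.1708  0.006 ]
cartridge_a t 0.56 [402.8 214.6] [ 0.4649 -0.2794  0.006 ]
cartridge_a s 0.43 [266.3 248.1] [0.5279 0.2068 0.006 ]
```

View pics/e1.png

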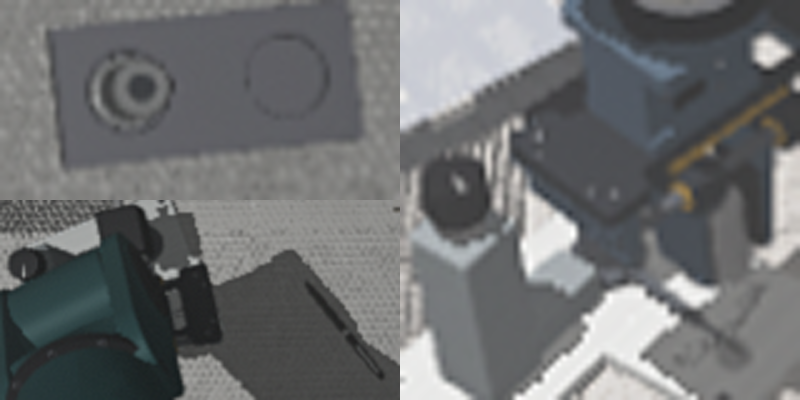

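The lighter cartridge stands in its recess at crop (130,90), the right recess is empty, and the heavier one is held before the lens. I'll let it settle and check.

Emit:
drive_tool(rows=[[0,0,0,0,0,0],[0,0,0,0,0,0],[0,0,0,0,0,0],[0,0,0,0,0,0],[0,0,0,0,0,0],[0,0,0,0,0,0]])

```text
clock: 23.52
ee_pos: [0.4543, 0.2456, 0.1129]
ee_rot: [0.0, 0.995, 0.105, -0.0]
ft_force: [-0.3, -0.1, -5.1]
gripper_width: 0.346
grasp_force: 35.0
```

```bash
python3 -c "
from cell import env
print(env.job_done())"
```

```text
the job is handed in; nothing more can be done
None
```

I handed the job in with the pointer on the mark to within about 1° by the pictures. The right cartridge is the heavier (about 4.5 N against 1.7 N) and is held upright about 65 mm in front of the lens, and the left one stands in its recess; the verdict did not come back.

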